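# Flip the watering sign on the propagation bench

## Task

The cuttings by the yellow-footed sign have just been watered. Spin the sign on the yellow foot half a turn, so that its green face with the white drop looks away from the robot, where its red face looks now, and leave it square with its foot. Do not turn the blue-footed sign and do not push the seedling cup about.

Things in the scene. Friction and masses are not known exactly. Their poses are not given: they have to be found in the camera images.
- yellow_stand: Fixed stand of the sign to turn: yellow foot 70 (x) x 150 (y) x 12 mm with a 12 mm upright post at its middle, the sign's pivot. Origin: centre of the foot's underside, on the table; z up along the post, x away from the robot (up to 0.4 rad askew), y along the foot's long side. The sign's lower edge is 65 mm, its top edge 145 mm above the table; nothing is above it.
- yellow_sign (a joint): Turn in rad (+ counter-clockwise from above) of its sign: upright block 140 wide, 80 high, 14 mm thick, centred on the post; half its thickness red (white bar), half green (white drop), seen from above too. 0: square with the foot, red to the stand's +x; +-3.14: green to +x. Starts within 0.35 of 0, turns 3.74 either way, stays where left, needs under 1 N at its edge.
- blue_edge (a point): Middle of the upright end edge, on the robot's left (+y), of the other sign: the same but on a blue foot, also showing red away from the robot. The point is 105 mm above the table and 70 mm from its post. To be left as it is.
- seedling_cup: Loose clear cup of potting mix with a seedling under a clear dome, 64 mm across and 120 mm high, about 120 g; origin at the centre of its underside. It is to be left where it stands.
Not all that is in view belongs to the job. There is more than one size of the yellow_stand; the job needs the smallest.

How it is judged:
At the end, for the whole second after the job is handed in: The yellow-footed sign stands still with its green face towards the stand's +x, square with the foot within 0.26 rad (15 degrees); the blue sign's edge and the seedling cup are within 20 mm of where they began, the cup upright ((value of joint yellow_sign between 2.88 and 3.4 rad or value of joint yellow_sign between -3.4 and -2.88 rad) and velocity of joint yellow_sign between -0.1 and 0.1 rad/s and distance of each of blue_edge, seedling_cup from where it was at the start of the episode below 0.02 m and angle between seedling_cup's own z axis and vertical below 0.2 rad); the robot touches nothing.
It fails at once if the blue-footed sign is turned (its edge moves more than 20 mm) (distance of blue_edge from where it was at the start of the episode above 0.02 m).
It fails at once if the seedling cup is pushed more than 20 mm or tipped (distance of seedling_cup from where it was at the start of the episode above 0.02 m or angle between seedling_cup's own z axis and vertical above 0.35 rad).
It also fails if it takes over 35 s, if anything falls off the work surface, if the arm or the gripper's body presses on something with over 40 N, if the wrist force passes 120 N, or if a joint passes its speed limit or range.

## Robot

A 6-joint arm with a two-finger parallel gripper is mounted at the origin on the work surface. World frame = base frame: x ahead of the robot, y to its left, z up, the work surface at z = 0. Lengths are in m, angles in rad, forces in N, time in s.
With the tool pointing down it reaches from about 0.3 to 0.75 m from the base axis. Payload 8.5 kg.
Tool frame: the origin (TCP) lies midway between the tips of the shut fingers; the grasp point (between the pads) lies 19 mm behind it (manip.grasp_offset is the distance from the TCP to the grasp point, in m); z points along the fingers, y is the line along which they close (so a half turn about z gives the same grasp; the last joint's range is limited). The gripper opens to 88 mm and grips with 3 to 60 N. Pads are 18 mm wide; open, the fingers measure 123 mm over their backs; the gripper's body (75 mm by 187 mm) begins 45 mm behind the grasp point.
Start: joints at [-1.429, 0.381, 1.297, -0, 1.464, -0.215], TCP at [0.192, -0.515, 0.202] pointing down, gripper open.
Joint ranges: [-3.11, 3.11], [-0.89, 2.33], [0.22, 2.48], [-1.42, 4.56], [0.17, 2.85], [-2.88, 2.88]. Speed limits (rad/s): [2.39, 2.39, 3.14, 3.14, 3.14, 3.14].

## Interface

Orientations are given as a rotation vector (axis times angle).
In Python, from bench import readout, eyes, order, manip gives the robot as it stands.
- The arm moves only by the shell command python3 -m pendant 'ROWS' [OPENING] [FORCE]. ROWS is JSON, a list of rows, each an object with "offset": the shift along the tool's x, y, z in m, a list of three; "dr": the turn, a rotation vector about the tool's x, y, z in degrees, a list of three. A call has 1 to 5 rows; each row shifts and turns the commanded pose from where the row before left it, along the tool's axes as they then stand; what a row does not reach is not made up. A row lasts 1/10 s, in which the tool goes at most 50 mm and 8.59 degrees, less where a joint would pass 70% of its speed; a pose out of reach is approached as far as the arm can. A call with a gripper value outside its range is refused whole. OPENING is the finger opening in m, from 0 to 0.0881, set as the call begins (- or left out, the last holds). The fingers move at their own pace and stop on an object; FORCE is the grip in N (left out, the last holds). Time passes only in rows, so rows that do not move let the fingers close. It gives the time, the measured TCP pose, the force, the opening and the grip force at its end, in the units of the state.
- readout.state(): the state, without advancing time (a new reading comes with each control period).
- eyes.capture(name): name is "scene" or "top" or "wrist"; returns a dict with "color" (384x512x3 uint8, red, green, blue), "z_map" (384x512 float32, m along the optical axis (not along the pixel's ray), 0 where there is no reading), "fov_y" (degrees; the focal length in pixels is half the picture's height over the tangent of half this angle, whatever the lens; pixels are square), "cx", "cy" (the principal point, pixels), "rvec" (rotation vector, rad) and "tvec" (3), from world to camera coordinates, as OpenCV has them. Camera axes: x right, y down, z forward; pixel columns grow to the right and rows downward; lengths in m; the calibration is good to about 2 mm. The wrist camera is an equidistant fisheye: a pixel r from the principal point sees the ray r / f radians off the axis. A picture is of the moment at which its call begins.
- order.hand_in(): hands the job in; it is judged then, once.
The state is a dict: "t": time; "joint_positions": joint angles; "joint_vel": joint speeds; "tau": joint torques, N m; "tool_pos": TCP position; "tcp_rot": TCP orientation; "ft_force": force on the tool from outside, world axes, zero at the start; "torque": the same for the moment, N m; "opening": finger opening in m; "gripper_force": force on a finger pad.
Only numpy, scipy, OpenCV 4.12 (cv2) and the standard library are available. Lean on these libraries where they do the work, as an engineer would, in place of code of your own. Each camera call takes 0.05 s, during which the arm holds its last target. There are 200 camera calls.

## Working session

There is one attempt and no reset: what is moved stays moved. The work goes in short steps, Python scripts to look and compute and a shell command to move; the robot and the scene stay as the last step left them, time stands still between calls to the robot, and variables do not carry over. Pictures are saved under pics/ and viewed, at most 10 in all, crops included, and the job is handed in when it is done.

```bash
ls; mkdir -p pics; cat > h.py <<'E'
import numpy as np, cv2
from bench import readout, eyes, order, manip
def cam(n,save=None):
    c=eyes.capture(n); 
    if save: cv2.imwrite('pics/'+save,c['color'][:,:,::-1])
    return c
def pts(c):
    "world point per pixel from depth (pinhole)"
    h,w=c['z_map'].shape; f=h/2/np.tan(np.radians(c['fov_y'])/2)
    u,v=np.meshgrid(np.arange(w),np.arange(h)); z=c['z_map']
    P=np.stack([(u-c['cx'])/f*z,(v-c['cy'])/f*z,z],-1)
    R=cv2.Rodrigues(np.array(c['rvec'],float))[0]
    return (P-np.array(c['tvec']).ravel())@R
E
python3 - <<'E'
from h import *
a=cam('scene');b=cam('top')
np.save('s.npy',a,allow_pickle=True);np.save('t.npy',b,allow_pickle=True)
im=np.hstack([a['color'],b['color']])[:,:,::-1]
cv2.imwrite('pics/1.png',a['color'][:,:,::-1]);cv2.imwrite('pics/2.png',b['color'][:,:,::-1])
print(readout.state())
for c in(a,b):print(c['fov_y'],c['rvec'],c['tvec'])
E
```

```text
pics
{'t': 0.1, 'joint_positions': array([-1.42927718e+00,  3.81154071e-01,  1.29814340e+00,  2.15271466e-05,
        1.46359226e+00, -2.15312603e-01]), 'joint_vel': array([-9.44190256e-04, -1.14524658e-03, -2.46455539e-03,  8.16112209e-04,
       -2.96951207e-05, -7.37979095e-04]), 'tau': array([ 4.33739347e-03, -4.38648999e+01, -2.24910057e+01,  7.14420341e-02,
        3.41784081e-02, -7.27502402e-05]), 'tool_pos': array([ 0.19207488, -0.51506524,  0.20099989]), 'tcp_rot': array([-3.09044901e+00, -5.57307547e-01, -1.08708621e-04]), 'ft_force': array([ 0.74113471, -0.72290331, -0.3773537 ]), 'torque': array([ 7.65152416e-03,  9.26026859e-05, -1.75465913e-02]), 'gripper_force': 0.0, 'opening': 0.0882859319187777}
51.032889553065225 [ 1.41829809  2.14788174 -0.87120837] [ 0.15066086 -0.30976138  1.25814139]
44.45353826304515 [ 2.1777831  -2.1498633   0.07830149] [0.07809032 0.57497448 0.99119195]
```

View pics/1.png

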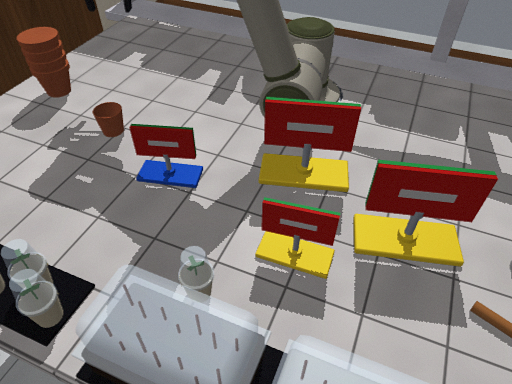

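View pics/2.png

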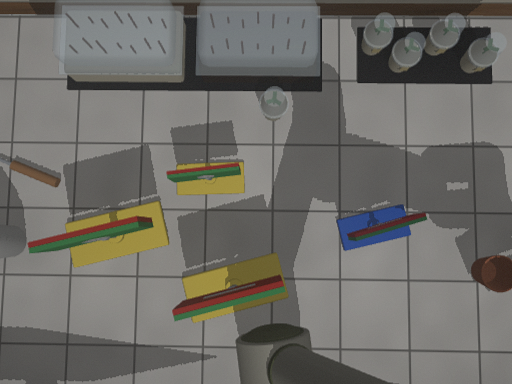

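Both views (top: +x up, −y right) show three yellow-footed candidates. They are at scene/top pixels (295,235)/(207,178), (305,150)/(232,288) and (415,215)/(115,235), with the blue-footed sign at (168,155)/(373,228). The (295,235)/(207,178) one looks smallest. The lone seedling cup is at (195,270)/(273,103), and the cups on the tray are distractors. Next I check sizes and measure.

```bash
cat > meas.py <<'E'
from h import *
def signs(c,P):
    hsv=cv2.cvtColor(c['color'],cv2.COLOR_RGB2HSV); ok=c['z_map']>0
    def m(lo,hi,s=110,v=40): return (hsv[...,0]>=lo)&(hsv[...,0]<=hi)&(hsv[...,1]>s)&(hsv[...,2]>v)&ok
    return dict(yellow=m(20,33),blue=m(105,130),red=m(0,6)|m(174,180),green=m(45,85,80,30))
def rect(X):
    (cx,cy),(w,h),a=cv2.minAreaRect((X[:,:2]*1000).astype(np.float32)); return np.round([cx,cy,w,h,a],1)
def comps(mask,P,minz,maxz,minn=40):
    k=(mask&(P[...,2]>minz)&(P[...,2]<maxz)).astype(np.uint8)
    n,l,s,ce=cv2.connectedComponentsWithStats(k)
    return [(ce[i].round(),P[l==i]) for i in range(1,n) if s[i,4]>=minn]
E
python3 - <<'E'
from meas import *
for n in 'st':
    c=np.load(n+'.npy',allow_pickle=True).item();P=pts(c);M=signs(c,P)
    print('==',n)
    for col in M:
        for ce,X in comps(M[col],P,-.01,.3): print(col,ce,len(X),'rect mm',rect(X),'z',np.percentile(X[:,2],[2,50,98]).round(3))
c=np.load('s.npy',allow_pickle=True).item();P=pts(c)
cv2.imwrite('pics/3.png',cv2.resize(c['color'][180:300,150:350,::-1],None,fx=4,fy=4,interpolation=cv2.INTER_CUBIC))
# cup: from both views, points above the table around it
for n,(u0,u1,v0,v1) in dict(s=(178,214,245,297),t=(260,288,86,118)).items():
    c=np.load(n+'.npy',allow_pickle=True).item();X=pts(c)[v0:v1,u0:u1].reshape(-1,3);X=X[X[:,2]>.03];print('cup',X.min(0),X.max(0),X.mean(0))
E
```

```text
== s
yellow [304. 172.] 2664 rect mm [351.  118.  122.8 217.5  14.4] z [0.003 0.015 0.029]
yellow [407. 240.] 4126 rect mm [462.7 381.9 117.  222.9  14.3] z [0.004 0.015 0.029]
yellow [296. 254.] 2124 rect mm [590.9 176.4  81.9 150.6   2.3] z [0.003 0.01  0.02 ]
blue [170. 174.] 1314 rect mm [ 485.7 -183.4   86.6  149.6   14. ] z [0.002 0.01  0.02 ]
red [310. 124.] 3734 rect mm [363.8 120.4  14.9 199.7  15.4] z [0.095 0.162 0.206]
red [163. 141.] 1568 rect mm [ 495.5 -179.9   11.3  139.6   17. ] z [0.067 0.113 0.144]
red [429. 191.] 4991 rect mm [375.4 466.2 122.7 433.5  49.7] z [0.095 0.164 0.206]
red [299. 222.] 2057 rect mm [565.7 206.9  97.5 198.4  48.7] z [0.067 0.115 0.144]
green [309. 101.] 265 rect mm [190.1  80.4 359.4 217.7   9.4] z [0.153 0.205 0.207]
green [161. 126.] 98 rect mm [ 485.5 -182.6    9.4  137.1   17.4] z [0.141 0.144 0.145]
green [436. 167.] 416 rect mm [324.5 418.2 262.4 347.1  14.4] z [-0.002  0.206  0.207]
green [301. 206.] 216 rect mm [525.4 156.2 143.6 175.5   7.1] z [-0.002  0.143  0.145]
== t
yellow [198. 165.] 162 rect mm [623.3 188.8  10.  127.1   3.
[... 564 characters left out ...]
t mm [474.  382.    8.6 200.4  14.5] z [0.124 0.207 0.21 ]
red [229. 295.] 1005 rect mm [362.6 121.2  11.1 198.8  15.7] z [0.124 0.206 0.21 ]
green [204. 174.] 498 rect mm [590.8 177.9   6.2 139.3   7.6] z [0.071 0.135 0.148]
green [389. 229.] 188 rect mm [ 487.5 -181.5    4.8  139.5   17.4] z [0.106 0.145 0.148]
green [ 91. 237.] 917 rect mm [464.  379.7   8.8 200.9  14.5] z [0.103 0.206 0.21 ]
green [230. 303.] 623 rect mm [340.1 114.8  35.5 206.2  15.7] z [0.017 0.207 0.21 ]
cup [0.7214374  0.00816926 0.03107822] [1.07400845 0.28802684 0.68199483] [0.77069388 0.05361224 0.10591647]
cup [0.47942351 0.01229254 0.03371166] [0.77256398 0.06959712 1.04174614] [0.73983324 0.04191733 0.10506795]
```

View pics/3.png

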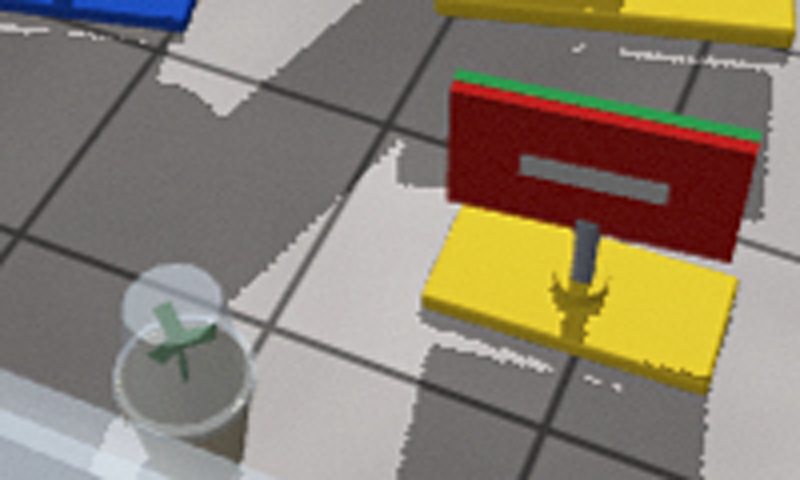

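The crop confirms the choice. The foot at scene (295,235) measures 148×68 mm, against 213×100 mm for the other two. Sign tops are at 0.145 m in both views, red faces away from the robot, and the cup is well clear.

Measured, with the two views agreeing:
- Pivot is about (0.594, 0.178), foot yaw 3.1°, sign yaw 7.6°.
- The sign needs +175.5° counter-clockwise.

Plan: pinch the sign at its middle over the post and turn joint 6 counter-clockwise. First I rise and align.

```bash
python3 -m pendant '[{"offset":[0,0,-0.05],"dr":[0,0,0]},{"offset":[0,0,-0.05],"dr":[0,0,-8.5]},{"offset":[0,0,-0.02],"dr":[0,0,-8.5]},{"offset":[0,0,0],"dr":[0,0,-8.5]},{"offset":[0,0,0],"dr":[0,0,-8.5]}]' 0.06 5; python3 -m pendant '[{"offset":[0,0,0],"dr":[0,0,-8.5]},{"offset":[0,0,0],"dr":[0,0,-8.5]},{"offset":[0,0,0],"dr":[0,0,-8.5]},{"offset":[0,0,0],"dr":[0,0,-8.5]},{"offset":[0,0,0],"dr":[0,0,-8.5]}]'; cat >> meas.py <<'E'
def tool():
    s=readout.state(); R=cv2.Rodrigues(s['tcp_rot'])[0]; return s,R
def togo(x,y,z,yaw):
    s,R=tool(); d=R.T@(np.array([x,y,z])-s['tool_pos']); cur=np.degrees(np.arctan2(R[1,1],R[0,1]))
    print('t',round(s['t'],2),'offset mm',(d*1000).round(1),'yaw',cur.round(2),'dr_z',-(yaw-cur),'q6',s['joint_positions'][5],'F',s['ft_force'].round(1))
E
python3 -c "
from meas import *
togo(.5945,.178,.3,7.6)"
```

```text
t: 0.6
tool_pos: [0.1921, -0.5154, 0.3219]
tcp_rot: [2.789, 1.445, -0.0]
ft_force: [0.2, 0.3, -0.5]
opening: 0.0602
gripper_force: 0.0
t: 1.1
tool_pos: [0.1921, -0.5152, 0.3211]
tcp_rot: [-2.075, -2.358, -0.001]
ft_force: [0.4, 0.1, -0.4]
opening: 0.06
gripper_force: 0.0
t 1.1 offset mm [636.5 487.2  21.8] yaw 7.3 dr_z -0.30351831100270665 q6 -1.5566318607879666 F [ 0.4  0.1 -0.4]
```

```bash
for i in 1 2 3; do python3 -m pendant '[{"offset":[0.032,0.0244,0],"dr":[0,0,0]},{"offset":[0.032,0.0244,0],"dr":[0,0,0]},{"offset":[0.032,0.0244,0],"dr":[0,0,0]},{"offset":[0.032,0.0244,0],"dr":[0,0,0]},{"offset":[0.032,0.0244,0],"dr":[0,0,0]}]' >/dev/null; done;  python3 -m pendant '[{"offset":[0.032,0.0244,0],"dr":[0,0,0]},{"offset":[0.032,0.0244,0],"dr":[0,0,0]},{"offset":[0.032,0.0244,0],"dr":[0,0,0]},{"offset":[0.032,0.0244,0],"dr":[0,0,0]},{"offset":[0,0,0],"dr":[0,0,0]}]' 
python3 - <<'E'
from meas import *
togo(.5945,.178,.3,7.6)
c=cam('wrist','4.png'); print(c['fov_y'],c['cx'],c['cy'])
np.save('w.npy',c,allow_pickle=True)
# fisheye: rays onto plane z=0.145 for red/green near the pinch target
h=384;f=h/2/np.tan(np.radians(c['fov_y'])/2)
R=cv2.Rodrigues(np.array(c['rvec'],float))[0];C=-R.T@np.array(c['tvec']).ravel()
M=signs(c,None)
for col in('red','green','yellow'):
    k=M[col].astype(np.uint8);n,l,s,ce=cv2.connectedComponentsWithStats(k)
    for i in range(1,n):
        if s[i,4]<60: continue
        v,u=np.nonzero(l==i);a=np.stack([u-c['cx'],v-c['cy']],1);r=np.linalg.norm(a,axis=1)+1e-9;th=r/f
        z=c['z_map'][v,u]
        X=np.c_[a/r[:,None]*np.tan(th)[:,None],np.ones(len(r))]*z[:,None]
        X=X@R+C
        t=X[X[:,2]>.14] if col!='yellow' else X
        if len(t)>20: print(col,ce[i].round(),len(t),rect(t),np.median(t[:,2]).round(4))
E
```

```text
t: 3.1
tool_pos: [0.5798, 0.1477, 0.3197]
tcp_rot: [-2.077, -2.354, 0.002]
ft_force: [0.0, -0.2, 0.1]
opening: 0.0599
gripper_force: 0.0
t 3.1 offset mm [28.2 18.4 19.7] yaw 7.18 dr_z -0.42484241951408475 q6 -0.07367720913230325 F [ 0.  -0.2  0.1]
65.70646984690485 261.3038187989542 191.09854979568837
red [204.  26.] 804 [493.8 313.2   9.9  58.8  14.5] 0.1989
red [280. 144.] 449 [599.  178.8   5.  138.2   7.1] 0.1448
red [ 89. 161.] 3936 [408.  171.5 199.1 167.5  42.3] 0.1881
green [191.  29.] 464 [484.7 304.8  10.   47.1  15.2] 0.2069
green [273. 144.] 551 [591.9 177.2   6.  137.2   7.6] 0.1448
green [ 66. 163.] 750 [408.4 127.4 139.2 202.7  78.4] 0.2071
yellow [225.  41.] 2666 [482.  337.8  99.4 126.1  14. ] 0.017
yellow [261. 138.] 1542 [572.3 177.2  33.9 149.9   7.3] 0.0118
yellow [141. 154.] 4999 [368.4 121.6  83.1 219.1  15.7] 0.0169
yellow [288. 132.] 974 [617.  180.2  28.8 148.    2.2] 0.0117
yellow [127. 276.] 569 [541.6 165.7   2.5  15.5   5.3] 0.4389
yellow [396. 278.] 507 [614.8 175.4   2.4  14.8   7.2] 0.4392
yellow [428. 309.] 543 [632.  169.7   9.5  53.6  83.3] 0.4463
```

View pics/4.png

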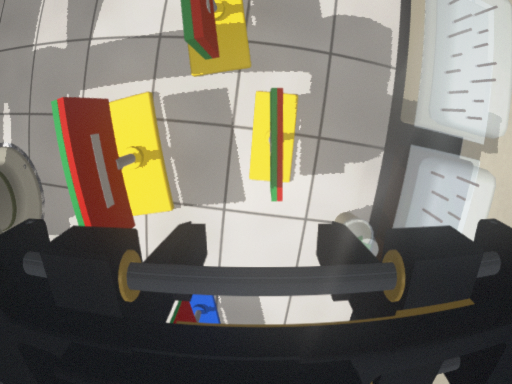

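The wrist view shows the small sign at about (277,144), the cup at (355,235) and the big signs off at the left and top. The sign's middle is (0.595, 0.178) with yaw 7.4°, which agrees with the first measurement. I align, descend to z≈0.112 and pinch.

```bash
python3 -m pendant '[{"offset":[0.028,0.0186,0],"dr":[0,0,-0.3]},{"offset":[0,0,0.045],"dr":[0,0,0]},{"offset":[0,0,0.045],"dr":[0,0,0]},{"offset":[0,0,0.02],"dr":[0,0,0]},{"offset":[0,0,0],"dr":[0,0,0]}]'; python3 -c "
from meas import *
togo(.595,.178,.112,7.4)"
```

```text
t: 3.65
tool_pos: [0.5923, 0.1731, 0.2087]
tcp_rot: [-2.075, -2.353, 0.008]
ft_force: [-0.1, -0.7, 0.1]
opening: 0.0603
gripper_force: 0.0
t 3.65 offset mm [ 4.5  3.9 96.7] yaw 7.18 dr_z -0.21745597374369385 q6 -0.032461041829221104 F [-0.1 -0.7  0.1]
```

```bash
python3 -m pendant '[{"offset":[0.0045,0.0035,0],"dr":[0,0,-0.2]},{"offset":[0,0,0.04],"dr":[0,0,0]},{"offset":[0,0,0.04],"dr":[0,0,0]},{"offset":[0,0,0.015],"dr":[0,0,0]},{"offset":[0,0,0],"dr":[0,0,0]}]'; python3 -c "
from meas import *
togo(.595,.178,.112,7.4);print(readout.state()['joint_positions'])"
```

```text
t: 4.15
tool_pos: [0.5968, 0.179, 0.1162]
tcp_rot: [-2.072, -2.36, 0.001]
ft_force: [0.9, 0.2, 1.3]
opening: 0.0598
gripper_force: 0.0
t 4.15 offset mm [-0.8 -1.9  4.2] yaw 7.43 dr_z 0.03150021476686238 q6 -0.0279448121064171 F [0.9 0.2 1.3]
[ 1.01752812e-01  5.75727225e-01  1.21517206e+00 -2.99453853e-05
  1.35189347e+00 -2.79448121e-02]
```

Position is good to 2 mm. I pinch at 5 N and start turning counter-clockwise.

```bash
python3 -m pendant '[{"offset":[-0.001,-0.0015,0.004],"dr":[0,0,0]},{"offset":[0,0,0],"dr":[0,0,0]},{"offset":[0,0,0],"dr":[0,0,0]},{"offset":[0,0,0],"dr":[0,0,0]},{"offset":[0,0,0],"dr":[0,0,0]}]' 0 5; python3 -m pendant '[{"offset":[0,0,0],"dr":[0,0,-5]},{"offset":[0,0,0],"dr":[0,0,-5]},{"offset":[0,0,0],"dr":[0,0,-5]},{"offset":[0,0,0],"dr":[0,0,-5]},{"offset":[0,0,0],"dr":[0,0,0]}]'
```

```text
t: 4.65
tool_pos: [0.5956, 0.178, 0.1131]
tcp_rot: [2.072, 2.36, 0.001]
ft_force: [-1.2, 0.5, 0.2]
opening: 0.0223
gripper_force: 0.0
t: 5.15
tool_pos: [0.5955, 0.178, 0.1127]
tcp_rot: [1.63, 2.686, 0.0]
ft_force: [-0.2, 0.2, 0.6]
opening: 0.0007
gripper_force: 0.0
```

The fingers shut on nothing, which is unexpected, so I look.

```bash
python3 - <<'E'
from h import *
a=cam('scene');b=cam('top')
cv2.imwrite('pics/5.png',np.hstack([cv2.resize(a['color'][120:320,180:380],(400,400)),cv2.resize(b['color'][100:240,140:280],(400,400))])[:,:,::-1])
E
```

```text
(no output)
```

View pics/5.png

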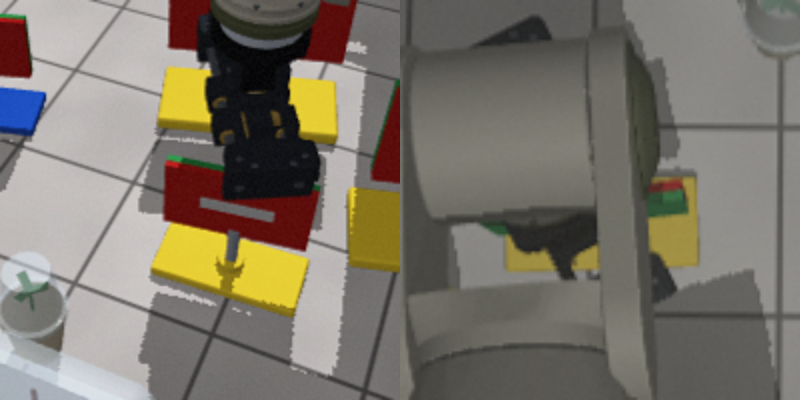

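The sign is unturned at about (240,200) in the left half. The gripper's dark block overlaps its top edge at (270,170), and no finger shows in front of the red face. I use depth to see where the fingers really are.

```bash
python3 - <<'E'
from meas import *
a=cam('scene');P=pts(a)
k=(a['color'].max(2)<60)&(P[...,2]>.05)&(P[...,2]<.3)&(abs(P[...,0]-.6)<.15)&(abs(P[...,1]-.18)<.15)
X=P[k];
for lo in np.arange(.08,.3,.02):
    Y=X[(X[:,2]>lo)&(X[:,2]<=lo+.02)]
    if len(Y)>5: print(round(lo,2),len(Y),Y.min(0).round(3),Y.max(0).round(3))
w=cam('wrist','6.png')
M=signs(a,P)
for col in('red','green'):
    for ce,Y in comps(M[col]&(P[...,0]>.5),P,.06,.15): print(col,ce,rect(Y))
print(readout.state())
E
```

```text
0.14 11 [0.493 0.132 0.143] [0.6   0.283 0.148]
0.2 154 [0.484 0.112 0.204] [0.688 0.322 0.22 ]
0.22 876 [0.536 0.111 0.22 ] [0.693 0.249 0.24 ]
0.24 1594 [0.526 0.107 0.24 ] [0.693 0.25  0.26 ]
0.26 319 [0.591 0.151 0.26 ] [0.621 0.206 0.28 ]
0.28 97 [0.579 0.131 0.28 ] [0.624 0.213 0.299]
red [145. 141.] [ 507.8 -216.    11.1   63.5   13.9]
red [372. 200.] [502.4 294.3   4.7  20.5   1.9]
red [297. 224.] [599.4 177.6  10.  139.6   7.2]
green [277. 201.] [596.  133.2   8.4  52.8   7.4]
{'t': 5.35, 'joint_positions': array([ 1.00290157e-01,  5.75780175e-01,  1.22646557e+00,  1.51183764e-05,
        1.33925004e+00, -3.77002187e-01]), 'joint_vel': array([-0.00142118,  0.00084491,  0.00146975, -0.00085553, -0.00196261,
       -0.00897496]), 'tau': array([ 1.01880385e-03, -5.23737752e+01, -2.11415166e+01,  6.42787898e-02,
        4.30997566e-02,  1.38404570e-02]), 'tool_pos': array([0.59546054, 0.17801751, 0.11260517]), 'tcp_rot': array([1.63333170e+00, 2.68354282e+00, 1.10168869e-04]), 'ft_force': array([ 0.4253567 , -0.42638565, -0.11142458]), 'torque': array([-0.0080816 , -0.13136316,  0.01915272]), 'gripper_force': 0.0, 'opening': 0.00039655494228803376}
```

View pics/6.png

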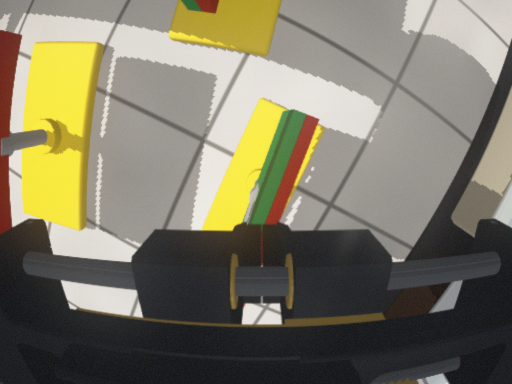

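The wrist view has the shut fingers at about (262,235), apparently above the sign. Wrist depth can tell how high the fingertips really are.

```bash
python3 - <<'E'
from meas import *
c=cam('wrist');h=384;f=h/2/np.tan(np.radians(c['fov_y'])/2)
R=cv2.Rodrigues(np.array(c['rvec'],float))[0];C=-R.T@np.array(c['tvec']).ravel()
s,T=tool();print('cam',C,'tcp',s['tool_pos'])
v,u=np.mgrid[0:384,0:512];a=np.stack([u-c['cx'],v-c['cy']],-1);r=np.linalg.norm(a,axis=-1,keepdims=True)+1e-9
X=np.concatenate([a/r*np.tan(r/f),np.ones_like(r)],-1)*c['z_map'][...,None]
X=X@R+C; L=(X-s['tool_pos'])@T
for vv,uu in [(200,280),(215,262),(222,262),(228,250),(228,275),(235,262),(240,200),(260,200),(240,330),(280,262),(300,262),(315,262),(240,150)]:
    print((uu,vv),c['color'][vv,uu],'world',X[vv,uu].round(3),'tool mm',(L[vv,uu]*1000).round(0))
E
```

```text
cam [0.56643145 0.23651526 0.29563268] tcp [0.59545584 0.17800227 0.11259129]
(280, 200) [152  57  41] world [0.596 0.201 0.145] tool mm [ 21.  11. -33.]
(262, 215) [ 71 122  63] world [0.591 0.189 0.144] tool mm [ 12.   1. -32.]
(262, 222) [ 68 120  64] world [0.593 0.186 0.144] tool mm [  8.   1. -31.]
(250, 228) [67 55 40] world [0.587 0.184 0.155] tool mm [  9.  -5. -43.]
(275, 228) [53 46 36] world [0.598 0.19  0.156] tool mm [  9.   8. -44.]
(262, 235) [84 47 31] world [0.593 0.185 0.161] tool mm [  7.   1. -48.]
(200, 240) [54 49 45] world [0.567 0.201 0.226] tool mm [  34.  -15. -114.]
(200, 260) [43 43 39] world [0.569 0.202 0.237] tool mm [  33.  -13. -124.]
(330, 240) [44 45 46] world [0.597 0.217 0.227] tool mm [  34.   19. -114.]
(262, 280) [63 65 68] world [0.585 0.201 0.231] tool mm [  25.    1. -118.]
(262, 300) [122 122 117] world [ 0.665  0.047 -0.   ] tool mm [-148.    2.  113.]
(262, 315) [180 176 169] world [0.675 0.027 0.001] tool mm [-171.    2.  111.]
(150, 240) [54 54 54] world [0.555 0.194 0.226] tool mm [  33.  -29. -114.]
```

The shut fingertips are really at z≈0.15, about 40 mm above the reported TCP, so they closed just over the sign's top edge. Laterally they are right. I re-open, undo the 20° turn, go 38 mm lower while watching the force, and pinch.

```bash
python3 -m pendant '[{"offset":[0,0,-0.02],"dr":[0,0,5]},{"offset":[0,0,0],"dr":[0,0,5]},{"offset":[0,0,0],"dr":[0,0,5]},{"offset":[0,0,0],"dr":[0,0,5]},{"offset":[0,0,0],"dr":[0,0,0]}]' 0.06 5;  python3 -m pendant '[{"offset":[0,0,0.02],"dr":[0,0,0]},{"offset":[0,0,0.01],"dr":[0,0,0]},{"offset":[0,0,0.01],"dr":[0,0,0]},{"offset":[0,0,0],"dr":[0,0,0]}]'; python3 -m pendant '[{"offset":[0,0,0.01],"dr":[0,0,0]},{"offset":[0,0,0.008],"dr":[0,0,0]},{"offset":[0,0,0],"dr":[0,0,0]}]'; python3 -m pendant '[{"offset":[0,0,0],"dr":[0,0,0]},{"offset":[0,0,0],"dr":[0,0,0]},{"offset":[0,0,0],"dr":[0,0,0]},{"offset":[0,0,0],"dr":[0,0,0]},{"offset":[0,0,0],"dr":[0,0,0]}]' 0 5; python3 -m pendant '[{"offset":[0,0,0],"dr":[0,0,0]},{"offset":[0,0,0],"dr":[0,0,0]}]'
```

```text
t: 5.9
tool_pos: [0.5954, 0.178, 0.1326]
tcp_rot: [2.074, 2.359, 0.0]
ft_force: [0.1, -0.1, 0.1]
opening: 0.0382
gripper_force: 0.0
t: 6.3
tool_pos: [0.5948, 0.1779, 0.0912]
tcp_rot: [-2.071, -2.36, 0.003]
ft_force: [0.6, -1.0, 0.3]
opening: 0.06
gripper_force: 0.0
t: 6.6
tool_pos: [0.5949, 0.1779, 0.0733]
tcp_rot: [-2.072, -2.36, 0.002]
ft_force: [-0.2, 0.8, -0.7]
opening: 0.0602
gripper_force: 0.0
t: 7.1
tool_pos: [0.5955, 0.178, 0.0747]
tcp_rot: [2.072, 2.361, 0.0]
ft_force: [0.9, 0.7, 0.6]
opening: 0.0219
gripper_force: 0.0
t: 7.3
tool_pos: [0.5945, 0.1779, 0.0746]
tcp_rot: [-2.072, -2.36, 0.003]
ft_force: [-5.4, -1.3, 3.9]
opening: 0.0138
gripper_force: 5.0
```

Gripped: opening is 13.8 mm, which matches the 14 mm sign, with 5 N. I turn counter-clockwise in stages.

```bash
python3 -m pendant '[{"offset":[0,0,0],"dr":[0,0,-5]},{"offset":[0,0,0],"dr":[0,0,-5]},{"offset":[0,0,0],"dr":[0,0,-5]},{"offset":[0,0,0],"dr":[0,0,-5]},{"offset":[0,0,0],"dr":[0,0,0]}]'; python3 -m pendant '[{"offset":[0,0,0],"dr":[0,0,-7]},{"offset":[0,0,0],"dr":[0,0,-7]},{"offset":[0,0,0],"dr":[0,0,-7]},{"offset":[0,0,0],"dr":[0,0,-7]},{"offset":[0,0,0],"dr":[0,0,-7]}]'; python3 -m pendant '[{"offset":[0,0,0],"dr":[0,0,-7]},{"offset":[0,0,0],"dr":[0,0,-7]},{"offset":[0,0,0],"dr":[0,0,-7]},{"offset":[0,0,0],"dr":[0,0,-7]},{"offset":[0,0,0],"dr":[0,0,-7]}]'; python3 -c "
from meas import *
togo(.595,.178,.075,182)"
```

```text
t: 7.8
tool_pos: [0.5945, 0.1779, 0.0746]
tcp_rot: [-1.627, -2.686, 0.002]
ft_force: [-5.5, -0.8, 2.5]
opening: 0.0137
gripper_force: 5.0
t: 8.3
tool_pos: [0.5944, 0.1778, 0.0746]
tcp_rot: [-0.74, -3.051, 0.002]
ft_force: [-5.5, -1.9, 4.1]
opening: 0.0138
gripper_force: 5.0
t: 8.8
tool_pos: [0.5944, 0.1777, 0.0746]
tcp_rot: [0.212, -3.132, 0.001]
ft_force: [-4.8, -2.1, 3.3]
opening: 0.0138
gripper_force: 5.0
t 8.8 offset mm [-0.6  0.2 -0.4] yaw 97.73 dr_z -84.26992408532271 q6 -1.605370358912801 F [-4.8 -2.1  3.3]
```

Forces are small and the yaw is now 97.7°. Joint 6 would run out of range before the end, so I regrasp half a turn back: open, rise, turn +180°, descend.

```bash
python3 -m pendant '[{"offset":[0,0,0],"dr":[0,0,0]},{"offset":[0,0,0],"dr":[0,0,0]},{"offset":[0,0,0],"dr":[0,0,0]},{"offset":[0,0,0],"dr":[0,0,0]}]' 0.06; python3 -m pendant '[{"offset":[0,0,-0.045],"dr":[0,0,0]},{"offset":[0,0,-0.045],"dr":[0,0,0]},{"offset":[0,0,0],"dr":[0,0,8]},{"offset":[0,0,0],"dr":[0,0,8]},{"offset":[0,0,0],"dr":[0,0,8]}]'; for i in 1 2 3; do python3 -m pendant '[{"offset":[0,0,0],"dr":[0,0,8.5]},{"offset":[0,0,0],"dr":[0,0,8.5]},{"offset":[0,0,0],"dr":[0,0,8.5]},{"offset":[0,0,0],"dr":[0,0,8.5]},{"offset":[0,0,0],"dr":[0,0,8.5]}]' >/dev/null; done; python3 -m pendant '[{"offset":[0,0,0],"dr":[0,0,8.5]},{"offset":[0,0,0],"dr":[0,0,8.5]},{"offset":[0,0,0],"dr":[0,0,8.5]},{"offset":[0,0,0],"dr":[0,0,3]},{"offset":[0,0,0],"dr":[0,0,0]}]'; python3 - <<'E'
from meas import *
togo(.5947,.178,.075,-82.3)
c=cam('wrist','7.png')
E
```

```text
t: 9.2
tool_pos: [0.5956, 0.178, 0.0745]
tcp_rot: [-0.202, 3.135, 0.0]
ft_force: [0.4, 0.1, -0.2]
opening: 0.0439
gripper_force: 0.0
t: 9.7
tool_pos: [0.5955, 0.178, 0.1648]
tcp_rot: [0.463, 3.107, 0.0]
ft_force: [0.5, 0.0, 0.4]
opening: 0.06
gripper_force: 0.0
t: 11.7
tool_pos: [0.5954, 0.178, 0.1645]
tcp_rot: [-3.135, -0.202, 0.0]
ft_force: [0.3, 0.4, -0.6]
opening: 0.0599
gripper_force: 0.0
t 11.7 offset mm [-0.7 -0.1 89.5] yaw -82.62 dr_z -0.3219035469732745 q6 1.5422960026180788 F [ 0.3  0.4 -0.6]
```

View pics/7.png

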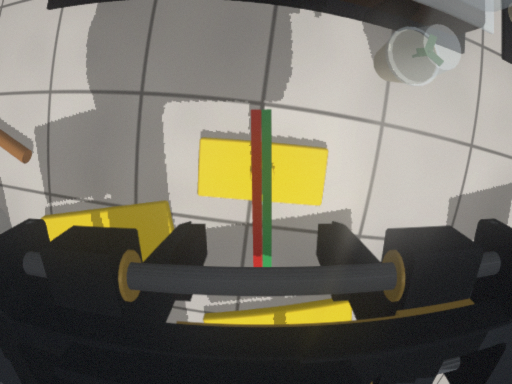

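The wrist view shows the sign edge-on at columns 252–271, centred between the open fingers and turned by a quarter. The cup is untouched at (420,55). I descend, grip and turn the remaining ~85.5°.

```bash
python3 -m pendant '[{"offset":[0,0,0.04],"dr":[0,0,0]},{"offset":[0,0,0.035],"dr":[0,0,0]},{"offset":[0,0,0.015],"dr":[0,0,0]},{"offset":[0,0,0],"dr":[0,0,0]},{"offset":[0,0,0],"dr":[0,0,0]}]' 0.06 5; python3 -m pendant '[{"offset":[0,0,0],"dr":[0,0,0]},{"offset":[0,0,0],"dr":[0,0,0]},{"offset":[0,0,0],"dr":[0,0,0]},{"offset":[0,0,0],"dr":[0,0,0]},{"offset":[0,0,0],"dr":[0,0,0]}]' 0 5; python3 -m pendant '[{"offset":[0,0,0],"dr":[0,0,0]},{"offset":[0,0,0],"dr":[0,0,0]},{"offset":[0,0,0],"dr":[0,0,-5]},{"offset":[0,0,0],"dr":[0,0,-5]},{"offset":[0,0,0],"dr":[0,0,-5]}]'
```

```text
t: 12.25
tool_pos: [0.5959, 0.1781, 0.0753]
tcp_rot: [-3.135, -0.205, -0.001]
ft_force: [0.1, 0.3, 0.3]
opening: 0.0601
gripper_force: 0.0
t: 12.75
tool_pos: [0.5955, 0.178, 0.0748]
tcp_rot: [-3.135, -0.204, -0.001]
ft_force: [-0.2, 0.9, -0.4]
opening: 0.0221
gripper_force: 0.0
t: 13.25
tool_pos: [0.5954, 0.1781, 0.0746]
tcp_rot: [-3.08, -0.617, 0.0]
ft_force: [-0.3, 0.4, 0.2]
opening: 0.014
gripper_force: 5.0
```

```bash
for i in 1 2; do python3 -m pendant '[{"offset":[0,0,0],"dr":[0,0,-7]},{"offset":[0,0,0],"dr":[0,0,-7]},{"offset":[0,0,0],"dr":[0,0,-7]},{"offset":[0,0,0],"dr":[0,0,-7]},{"offset":[0,0,0],"dr":[0,0,-7]}]'; done; python3 -m pendant '[{"offset":[0,0,0],"dr":[0,0,-0.5]},{"offset":[0,0,0],"dr":[0,0,0]},{"offset":[0,0,0],"dr":[0,0,0]}]';  python3 -c "
from meas import *
togo(.595,.178,.075,3.1)"; python3 -m pendant '[{"offset":[0,0,0],"dr":[0,0,0]},{"offset":[0,0,0],"dr":[0,0,0]},{"offset":[0,0,0],"dr":[0,0,0]},{"offset":[0,0,0],"dr":[0,0,0]},{"offset":[0,0,0],"dr":[0,0,0]}]' 0.06; python3 -m pendant '[{"offset":[0,0,-0.045],"dr":[0,0,0]},{"offset":[0,0,-0.045],"dr":[0,0,0]},{"offset":[0,0,-0.045],"dr":[0,0,0]},{"offset":[0,0,-0.045],"dr":[0,0,0]},{"offset":[0,0,0],"dr":[0,0,0]}]'; python3 - <<'E'
from meas import *
a=cam('scene','8.png');P=pts(a);M=signs(a,P)
for col in M:
    for ce,Y in comps(M[col]&(P[...,0]>.45)&(P[...,1]<.26),P,.005 if col in('yellow','blue') else .06,.15): print(col,ce,len(Y),rect(Y))
E
```

```text
t: 13.75
tool_pos: [0.595, 0.1785, 0.0746]
tcp_rot: [-2.75, -1.516, 0.0]
ft_force: [-2.2, 1.8, 2.2]
opening: 0.0139
gripper_force: 5.0
t: 14.25
tool_pos: [0.5945, 0.1787, 0.0746]
tcp_rot: [-2.166, -2.273, 0.001]
ft_force: [-4.7, 2.4, 2.2]
opening: 0.0139
gripper_force: 5.0
t: 14.55
tool_pos: [0.5945, 0.1786, 0.0746]
tcp_rot: [-2.163, -2.275, 0.001]
ft_force: [-4.8, 2.0, 3.6]
opening: 0.0138
gripper_force: 5.0
t 14.55 offset mm [-0.7  0.5 -0.4] yaw 2.89 dr_z -0.2131149732969373 q6 0.05025800462129602 F [-4.8  2.   3.6]
t: 15.05
tool_pos: [0.5955, 0.1779, 0.0745]
tcp_rot: [2.164, 2.277, -0.0]
ft_force: [-0.3, -0.1, 1.1]
opening: 0.0515
gripper_force: 0.0
t: 15.55
tool_pos: [0.5972, 0.1783, 0.2613]
tcp_rot: [2.158, 2.272, 0.014]
ft_force: [-0.1, -0.2, -0.5]
opening: 0.0602
gripper_force: 0.0
yellow [295. 253.] 2072 [595.3 177.   72.5 149.9   2. ]
blue [169. 173.] 1198 [ 492.9 -182.    72.3  151.3   13.4]
red [163. 141.] 1575 [ 495.  -180.4   12.6  140.2   17.2]
red [302. 206.] 199 [590.6 176.7   8.2 139.5   2.7]
green [161. 126.] 100 [ 487.  -182.8   11.   138.7   16.1]
green [299. 222.] 2008 [598.7 177.1  11.5 139.9   3.2]
```

View pics/8.png

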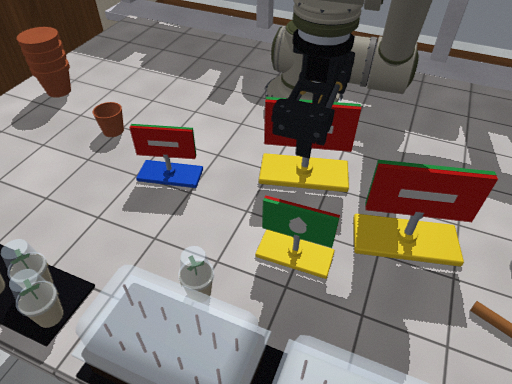

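The small sign at (299,222) now shows green with the white drop away from the robot. Its yaw is 3°, square with its foot. The blue sign (163,141) and the cup (195,270) are unmoved, and the gripper is clear.

```bash
python3 -c "
from bench import order
print(order.hand_in())"
```

```text
the job is handed in; nothing more can be done
None
```

The job is handed in at about 15.6 s: the small yellow-footed sign now shows its green face away from the robot, within about 1° of square with its foot, and the blue sign and the seedling cup look unmoved; no verdict came back.

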